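# Take the pile apart into its holders

### The arm

A 6-joint arm with a two-finger parallel gripper is mounted at the origin on a cart in front of the work surface, level with it; the furniture and walls round the work are solid. World frame = base frame: x ahead of the robot, y to its left, z up, the work surface at z = 0. Lengths are in m, angles in rad, forces in N, time in s.
With the tool pointing down it reaches from about 0.275 to 1 m from the base axis. Payload 8.4 kg.
Tool frame: the origin (TCP) lies between the finger pads; the fingertips stand r.tips_ahead ahead of it and the grasp point (between the pads) lies 5 mm behind it (r.tips_ahead is the distance from the TCP to the fingertips, in m); z points along the fingers, y is the line along which they close (so a half turn about z gives the same grasp; the last joint's range is limited). The gripper opens to 85 mm and grips with 20 to 120 N. Pads are 22 mm wide; open, the fingers measure 114 mm over their backs; the gripper's body (76 mm by 85 mm) begins 54 mm behind the grasp point. The pads swing forward as they close: fully open they stand 13 mm farther back than shut.
Start: joints at [-1.19, 0.353, 1.633, -0, 1.155, -0.002], TCP at [0.233, -0.58, 0.245] pointing down, gripper open.
Joint ranges: [-2.63, 2.63], [-0.92, 2.1], [0.06, 2.66], [-1.3, 4.44], [0, 2.69], [-3.02, 3.02]. Speed limits (rad/s): [2.22, 2.22, 2.79, 3.14, 3.14, 3.14].

### API

Orientations are given as a rotation vector (axis times angle).
In Python, from cell import r gives the robot as it stands. The module is installed in compiled form; this text tells all that it offers.
- The arm moves only by the shell command python3 -m crank 'ROWS' [FORCE]. ROWS is text: rows parted by semicolons, each of 7 numbers parted by spaces: the opening, from -1 (shut) to 1 (fully open), then the shift along the tool's x, y, z in units of 30 mm (1.0 is 30 mm), then the turn, a rotation vector about the tool's x, y, z in units of 8 degrees (1.0 is 8 degrees). A call has 1 to 20 rows; each row shifts and turns the commanded pose from where the row before left it, along the tool's axes as they then stand; what a row does not reach is not made up. A row lasts 1/10 s, in which the tool goes at most 50 mm and 8.59 degrees, less where a joint would pass 70% of its speed; a pose out of reach is approached as far as the arm can. A call is refused whole if a number of a shift passes 1 or a number of a turn 1, either way. A call with a gripper value outside its range is refused whole. The fingers move at their own pace and stop on an object; FORCE is the grip in N (left out, the last holds). Time passes only in rows, so rows that do not move let the fingers close. It gives the time, the measured TCP pose, the force, the opening and the grip force at its end, in the units of the state.
- r.read_state(): the state, without advancing time (a new reading comes with each control period).
- r.camera(name): name is "side" or "top" or "wrist"; returns (picture, depth): 400x640x3 uint8, blue, green, red; 400x640 float32, m along the optical axis (not along the pixel's ray), 0 where there is no reading.
- r.camera_params(name): a dict with "intrinsics" (3x3 intrinsics, pixels), "k1" (the pictures are not rectified: a ray, as slopes to the right and down, at radius r is drawn at 1 + k1 r^2 times it, then the intrinsics apply), "xyz" and "orientation" of the camera in the world; the wrist camera has in their place "hand_eye" (4x4, takes a point from camera to tool coordinates, whose origin is the TCP and whose axes are the flange's). Camera axes: x right, y down, z forward; pixel columns grow to the right and rows downward; lengths in m; the calibration is good to about 2 mm. A picture is of the moment at which its call begins: read the wrist's pose just before it. camera_params takes no time and is no camera call.
- r.job_done(): hands the job in; it is judged then, once.
Trained networks look in the newest picture that a camera, given by its name, has taken for a name from the list of things; names that differ only in an ending like _2 or _b are one class to them, and where a whole thing is asked for, a point or a joint stands for the part that bears it (a point fixed in the world has none). Each returns a list of dicts, best first, with "confidence" (0 to 1); they miss things now and then, are a little off and sometimes report something else, mostly with a low value. They report only what shows in the picture. A call takes as long as a camera call. They do not tell look-alikes from the thing itself.
- r.outline_of(camera, target): "region" (400x640 bool, what is visible of it) and "point" ([column, row] as shares, 0 to 1, of the picture: columns of its width, rows of its height, amid what is visible of it).
- r.landmark_of(camera, target): "point" ([column, row] as shares, 0 to 1, of the picture: columns of its width, rows of its height: a listed point, or the origin of a listed thing).
The state is a dict: "t": time; "joints": joint angles; "dq": joint speeds; "tau": joint torques, N m; "position": TCP position; "orientation": TCP orientation; "contact_force": force on the tool from outside, world axes, zero at the start; "wrist_torque": the same for the moment, N m; "grip_width": finger opening in m; "grasp_force": force on a finger pad.
Only numpy, scipy, OpenCV 4.12 (cv2) and the standard library are available. Lean on these libraries where they do the work, as an engineer would, in place of code of your own. Each camera call takes 0.05 s, during which the arm holds its last target. There are 200 camera calls.

### The job

Take the pile on the bench apart from the top down - round cap, card box, flux tin, wire reel - and set each one upright, flat on the floor of the holder plate whose recess is cut to its outline, finishing one before the next. Do not tip any of them over, and leave the glue bottle and the tall white box standing where they are.

Things in the scene. Friction and masses are not known exactly. Their poses are not given: they have to be found in the camera images.
- cap: round flat red screw cap, 34 mm diameter, 12 mm high, at the very top of the pile at the start; its holder is seat_cap. Origin at the centre of its underside, z up.
- carton: small cream card box, 36 mm (its x) by 52 mm (its y) by 22 mm high, second from the top, under the cap; its holder is seat_carton. Origin at the centre of its underside, z up.
- tin: round flat tin, cream with a red lid, 23 mm high in all; the lid (the upper 8 mm, fixed on) is 50 mm in diameter, the body 48 mm. Third from the top, under the card box; its holder is seat_tin. Origin at the centre of its underside, z up.
- reel: reel of copper wire with orange flanges, standing on end, 65 mm diameter, 50 mm high, at the bottom of the pile; grasp it across the flanges; its holder is seat_reel. Origin at the centre of its underside, z up.
- seat_cap: fixed dark rubber holder plate, 90 x 90 mm and 8 mm thick, with a sunk recess in the middle that has a grey floor: the smallest round recess, 48 mm diameter, for the round cap. Recess floor 4 mm, plate top 8 mm above the underside. Origin at the centre of the underside, z up, x and y along the plate's edges.
- seat_carton: fixed dark rubber holder plate, 90 x 90 mm and 8 mm thick, with a sunk recess in the middle that has a grey floor: the rectangular recess, 50 mm (its x) by 66 mm (its y) for the card box, long side along long side. Recess floor 4 mm, plate top 8 mm above the underside. Origin at the centre of the underside, z up, x and y along the plate's edges.
- seat_tin: fixed dark rubber holder plate, 90 x 90 mm and 8 mm thick, with a sunk recess in the middle that has a grey floor: the middle-sized round recess, 64 mm diameter, for the flux tin. Recess floor 4 mm, plate top 8 mm above the underside. Origin at the centre of the underside, z up, x and y along the plate's edges.
- seat_reel: fixed dark rubber holder plate, 90 x 90 mm and 8 mm thick, with a sunk recess in the middle that has a grey floor: the largest round recess, 79 mm diameter, for the wire reel. Recess floor 4 mm, plate top 8 mm above the underside. Origin at the centre of the underside, z up, x and y along the plate's edges.
- bottle: bystander: small cream glue bottle with a red spout, standing, 31 mm diameter, 101 mm high. Origin at the centre of its underside. Leave it alone.
- valvebox: bystander: tall white card box standing on end, 40 x 40 mm, 75 mm high. Origin at the centre of its underside. Leave it alone.
Not all that is in view belongs to the job. Leave any blue or yellow look-alike of the tin alone.

How it is judged:
On the way, in this order (a step that is already met when the one before it is completed fails the run):
1. the round cap stands in its own holder (horizontal distance between cap and seat_cap below 0.012 m and z of cap in the frame of seat_cap between 0.002 and 0.0065 m and angle between cap's own z axis and vertical below 0.08 rad and linear speed of cap below 0.02 m/s and angular speed of cap below 0.3 rad/s), for 0.2 s.
2. the card box stands in its own holder (horizontal distance between carton and seat_carton below 0.012 m and z of carton in the frame of seat_carton between 0.002 and 0.0065 m and angle between carton's own z axis and vertical below 0.08 rad and linear speed of carton below 0.02 m/s and angular speed of carton below 0.3 rad/s), for 0.2 s.
3. the flux tin stands in its own holder (horizontal distance between tin and seat_tin below 0.012 m and z of tin in the frame of seat_tin between 0.002 and 0.0065 m and angle between tin's own z axis and vertical below 0.08 rad and linear speed of tin below 0.02 m/s and angular speed of tin below 0.3 rad/s), for 0.2 s.
4. the wire reel stands in its own holder (horizontal distance between reel and seat_reel below 0.012 m and z of reel in the frame of seat_reel between 0.002 and 0.0065 m and angle between reel's own z axis and vertical below 0.08 rad and linear speed of reel below 0.02 m/s and angular speed of reel below 0.3 rad/s), for 0.2 s.
At the end, for the whole second after the job is handed in: Cap, card box, tin and reel each stand upright (within 0.08 rad) and at rest on the recess floor of their own holder plate (underside 2 to 6.5 mm above the plate's underside), centred within 12 mm, having been seated in the order cap, card box, tin, reel (all of step 1 and all of step 2 and all of step 3 and all of step 4); the robot touches nothing.
It fails at once if one of the four things is tipped over (angle between any of cap, carton, tin, reel's own z axis and vertical above 0.6 rad).
It fails at once if the glue bottle is disturbed (distance of bottle from where it was at the start of the episode above 0.02 m or angle between bottle's own z axis and vertical above 0.3 rad).
It fails at once if the tall white box is disturbed (distance of valvebox from where it was at the start of the episode above 0.02 m or angle between valvebox's own z axis and vertical above 0.3 rad).
It also fails if it takes over 99 s, if anything falls off the work surface, if the arm or the gripper's body presses on something with over 40 N, if the wrist force passes 120 N, or if a joint passes its speed limit or range.

## Working session

There is one attempt and no reset: what is moved stays moved. The work goes in short steps, Python scripts to look and compute and a shell command to move; the robot and the scene stay as the last step left them, time stands still between calls to the robot, and variables do not carry over. Pictures are saved under pics/ and viewed, at most 14 in all, crops included, and the job is handed in when it is done.

```bash
mkdir -p pics; cat > h.py <<'E'
import numpy as np, cv2
from scipy.spatial.transform import Rotation as R
from cell import r
def cam(name):
    s=r.read_state(); im,d=r.camera(name); p=r.camera_params(name)
    if name=='wrist':
        T=np.eye(4);T[:3,:3]=R.from_rotvec(s['orientation']).as_matrix();T[:3,3]=s['position'];M=T@np.array(p['hand_eye'])
    else:
        M=np.eye(4);o=np.array(p['orientation']);M[:3,:3]=o if o.shape==(3,3) else R.from_rotvec(o).as_matrix();M[:3,3]=p['xyz']
    return im,d,(np.array(p['intrinsics']),p['k1'],M)
def cloud(d,c):
    K,k1,M=c; v,u=np.mgrid[:d.shape[0],:d.shape[1]]
    x=(u-K[0,2])/K[0,0];y=(v-K[1,2])/K[1,1]
    rd=np.hypot(x,y);rr=rd.copy()
    for _ in range(8): rr=rd/(1+k1*rr**2)
    f=np.where(rd>0,rr/np.maximum(rd,1e-9),1);x=x*f;y=y*f
    P=np.stack([x*d,y*d,d],-1)@M[:3,:3].T+M[:3,3]; P[d<=0]=np.nan
    return P
E
python3 - <<'E'
from h import *
print(r.read_state(), r.tips_ahead)
for n in('top','side','wrist'):
    im,d,c=cam(n);cv2.imwrite(f'pics/{n}0.png',im);P=cloud(d,c)
    print(n,c[2][:3].round(3).tolist(),c[0].tolist(),c[1])
    for t in ['cap','carton','tin','reel','seat_cap','seat_carton','seat_tin','seat_reel','bottle','valvebox']:
        for o in r.outline_of(n,t)[:3]:
            m=o['region'];q=P[m];q=q[~np.isnan(q[:,0])]
            print(t,round(o['confidence'],2),(np.array(o['point'])*[640,400]).round().tolist(),m.sum(),np.median(q,0).round(3) if len(q) else None, np.percentile(q[:,2],95).round(3) if len(q) else None)
E
```

```text
{'t': 0.0, 'joints': array([-1.19040195e+00,  3.53662589e-01,  1.63415732e+00, -2.75206266e-06,
        1.15520077e+00, -2.40615890e-03]), 'dq': array([-0.00136135, -0.00101373,  0.00067748,  0.00168496, -0.00249352,
       -0.00020533]), 'tau': array([ 4.73514185e-03, -6.05242753e+01, -3.42069554e+01,  3.51861845e-04,
        9.23455838e-03,  1.18655763e-05]), 'position': array([ 0.23327056, -0.57932811,  0.24454273]), 'orientation': array([-3.08284658e+00, -5.97372016e-01,  4.25114013e-04]), 'contact_force': array([0.44266989, 0.65892746, 0.21764688]), 'wrist_torque': array([0.0481551 , 0.00261893, 0.01173066]), 'grasp_force': 0.0, 'grip_width': 0.0855232125072289} 0.014
top [[-0.017, -0.997, 0.072, 0.492], [-1.0, 0.017, -0.003, -0.033], [0.002, -0.072, -0.997, 1.007]] [[380.35053975929725, 0.0, 314.445069578168], [0.0, 380.35053975929725, 197.2806959379046], [0.0, 0.0, 1.0]] -0.012713127050153863
cap 0.66 [366.0, 240.0] 185 [ 0.454 -0.168  0.049] 0.054
cap 0.58 [379.0, 240.0] 187 [ 0.45  -0.191  0.106] 0.109
carton 0.68 [375.0, 244.0] 167 [ 0.446 -0.181  0.095] 0.098
tin 0.85 [365
[... 1111 characters left out ...]
274.0, 255.0] 135 [ 0.445 -0.209  0.062] 0.075
reel 0.95 [274.0, 264.0] 478 [ 0.448 -0.21   0.024] 0.051
seat_cap 0.56 [266.0, 327.0] 1559 [ 0.44  -0.357  0.008] 0.01
seat_carton 0.61 [286.0, 193.0] 536 [0.472 0.119 0.006] 0.01
seat_tin 0.73 [288.0, 225.0] 669 [ 0.471 -0.036  0.006] 0.01
seat_reel 0.65 [289.0, 163.0] 493 [0.477 0.246 0.005] 0.009
bottle 0.76 [336.0, 167.0] 169 [0.631 0.188 0.038] 0.071
valvebox 0.78 [342.0, 218.0] 496 [ 0.624 -0.06   0.051] 0.076
wrist [[0.373, -0.891, -0.26, 0.299], [-0.928, -0.358, -0.105, -0.553], [0.001, 0.28, -0.96, 0.374]] [[354.39060934046904, 0.0, 322.00666882684965], [0.0, 354.39060934046904, 198.3085896576412], [0.0, 0.0, 1.0]] -0.07621613026312794
```

```bash
python3 - <<'E'
import cv2,numpy as np
a=cv2.imread('pics/top0.png');b=cv2.imread('pics/side0.png')
x=cv2.resize(a[140:290,160:480],(800,375),interpolation=cv2.INTER_CUBIC)
cv2.imwrite('pics/t1.png',x)
cv2.imwrite('pics/s1.png',cv2.resize(b[140:350,200:400],(571,600),interpolation=cv2.INTER_CUBIC))
E
```

```text
(no output)
```

View pics/t1.png

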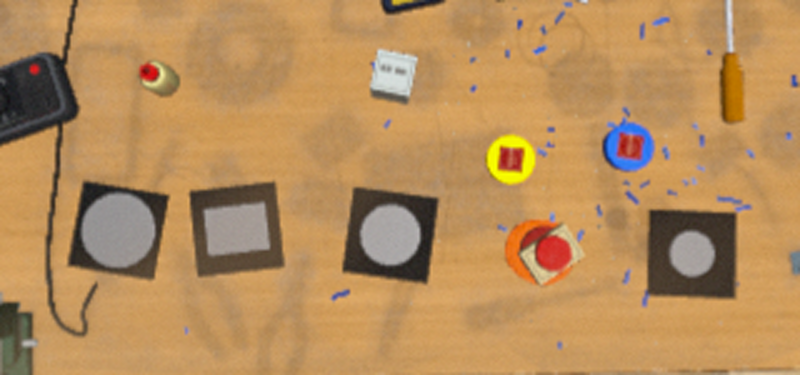

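View pics/s1.png

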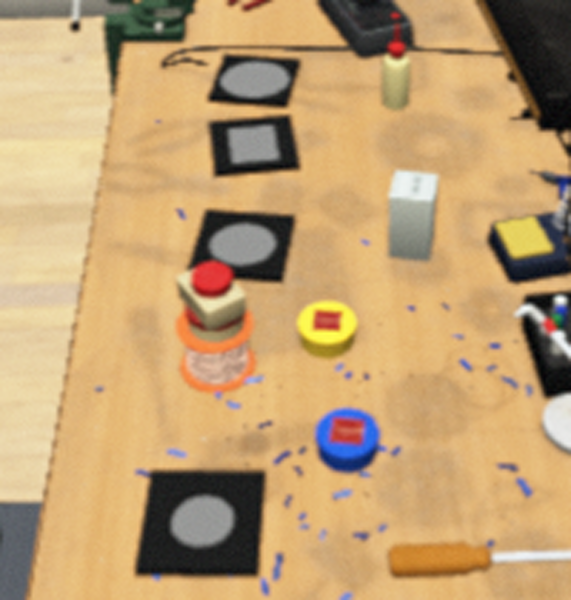

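```bash
cat >> h.py <<'E'
def go(x,y,z,yaw=None):
    """yaw (deg): direction of tool x axis in world. prints turn then shift in tool units"""
    s=r.read_state();m=R.from_rotvec(s['orientation']).as_matrix();p=s['position']
    y0=np.degrees(np.arctan2(m[1,0],m[0,0]))
    if yaw is None: yaw=y0
    a=np.radians(yaw);t=R.from_matrix(np.array([[np.cos(a),np.sin(a),0],[np.sin(a),-np.cos(a),0],[0,0,-1]]))
    rv=np.degrees((R.from_matrix(m).inv()*t).as_rotvec())/8
    d=t.inv().apply(np.array([x,y,z])-p)/.03
    print('now',p.round(4),'yaw %.1f'%y0,'j',s['joints'].round(2),'F',s['contact_force'].round(1),'w %.4f t %.2f'%(s['grip_width'],s['t']));print('turn',rv.round(2),'then shift',d.round(2))
E
python3 - <<'E'
from h import *
S={'seat_cap':(.441,-.354),'seat_carton':(.477,.124),'seat_tin':(.469,-.039),'seat_reel':(.478,.247)}
for n in('top','side'):
    im,d,c=cam(n);P=cloud(d,c);g=im.astype(int);br=g.max(-1);sat=br-g.min(-1)
    Z=P[...,2];tab=np.nanmedian(Z[(abs(P[...,0]-.5)<.15)&(abs(P[...,1])<.35)]);print(n,'table z',tab)
    for k,(x,y) in S.items():
        near=(np.hypot(P[...,0]-x,P[...,1]-y)<.075)&(sat<45)
        grey=near&(br>110)&(np.hypot(P[...,0]-x,P[...,1]-y)<.045);pl=near&((br<90)|grey)
        out=[]
        for m in(grey,pl):
            m=cv2.morphologyEx(m.astype(np.uint8),cv2.MORPH_OPEN,np.ones((3,3)))
            q=P[m>0][:,:2].astype(np.float32);(cx,cy),wh,an=cv2.minAreaRect(q*1000)
            out+=[(round(cx,1),round(cy,1)),np.round(wh,1).tolist(),round(an,1),q.mean(0).round(4).tolist()]
        print(k,*out)
    # pile layers
    D=np.hypot(P[...,0]-.45,P[...,1]+.19)<.06
    for lo,hi in((.1,.12),(.085,.1),(.045,.056)):
        q=P[D&(Z>lo)&(Z<hi)];(cx,cy),wh,an=cv2.minAreaRect(q[:,:2].astype(np.float32)*1000)
        print(lo,len(q),np.round([cx,cy,*wh,an],1),'z',np.median(q[:,2]).round(4))
go(.45,-.19,.25)
E
```

```text
top table z 0.0010898902985221337
seat_cap (443.3, -353.6) [46.2, 47.3] 86.4 [0.4431000053882599, -0.3537999987602234] (443.5, -353.1) [88.6, 86.8] 86.7 [0.44359999895095825, -0.3529999852180481]
seat_carton (477.4, 123.5) [50.3, 66.8] 5.1 [0.4772999882698059, 0.1234000027179718] (486.2, 125.3) [68.8, 86.2] 5.9 [0.4878000020980835, 0.12710000574588776]
seat_tin (468.5, -36.9) [60.5, 60.2] 89.0 [0.46869999170303345, -0.03720000013709068] (468.9, -37.7) [87.6, 87.0] 80.9 [0.46880000829696655, -0.03799999877810478]
seat_reel (477.3, 248.0) [75.2, 73.4] 89.1 [0.4772000014781952, 0.24809999763965607] (479.0, 247.5) [90.2, 87.0] 79.6 [0.4794999957084656, 0.2484000027179718]
0.1 171 [ 450.1 -190.3   32.9   32.7   25.1] z 0.1062
0.085 172 [ 448.7 -191.4   36.1   52.1   32.5] z 0.095
0.045 139 [ 447.6 -185.4   64.3   53.5   18.1] z 0.0501
side table z 0.0007625726007908229
seat_cap (440.3, -355.0) [43.2, 46.8] 2.5 [0.44040000438690186, -0.3529999852180481] (441.5, -354.2) [92.1, 87.4] 86.4 [0.4410000145435333, -0.3569999933242798]
seat_carton (475.3, 124.8) [47.7, 65.7] 5.9 [0.47540000081062317, 0.12540000677108765] (476.1, 120.5) [85.1, 93.5] 5.0 [0.47600001096725464, 0.11940000206232071]
seat_tin (466.9, -35.7) [57.9, 59.4] 2.5 [0.4666000008583069, -0.036400001496076584] (467.0, -38.6) [91.5, 87.0] 81.0 [0.4706000089645386, -0.03700000047683716]
seat_reel (476.9, 250.6) [74.1, 72.1] 89.5 [0.4765999913215637, 0.24979999661445618] (476.7, 243.6) [95.8, 85.8] 79.5 [0.47679999470710754, 0.24480000138282776]
0.1 132 [ 448.  -193.    32.6   32.8   11.2] z 0.1056
0.085 184 [ 446.1 -191.6   36.7   54.9   32.3] z 0.0941
0.045 176 [ 446.3 -197.1   62.2   48.6    0.6] z 0.0502
now [ 0.2335 -0.5798  0.2453] yaw 21.9 j [-1.19  0.35  1.63  0.    1.16 -0.  ] F [ 0.   0.6 -0.5] w 0.0851 t 1.75
turn [ 0. -0. -0.] then shift [11.55 -9.36 -0.16]
```

```bash
python3 -m crank '0.3 0.9 -0.73 0 0 0 0;0.3 0.9 -0.73 0 0 0 0;0.3 0.9 -0.73 0 0 0 0;0.3 0.9 -0.73 0 0 0 0;0.3 0.9 -0.73 0 0 0 0;0.3 0.9 -0.73 0 0 0 0;0.3 0.9 -0.73 0 0 0 0;0.3 0.9 -0.73 0 0 0 0;0.3 0.9 -0.73 0 0 0 0;0.3 0.9 -0.73 0 0 0 0;0.3 0.9 -0.73 0 0 0 0;0.3 0.9 -0.73 0 0 0 0;0.3 0.75 -0.6 0 0 0 0;0.3 0 0 0 0 0 0;0.3 0 0 0 0 0 0;0.3 0 0 0 0 0 0'
cat > pile.py <<'E'
from h import *
im,d,c=cam('wrist');P=cloud(d,c);Z=P[...,2]
hsv=cv2.cvtColor(im,cv2.COLOR_BGR2HSV).astype(int);H=hsv[...,0]
D=np.hypot(P[...,0]-.45,P[...,1]+.19)<.06
def rect(m,n):
    q=P[m]
    if len(q)<20: return print(n,len(q))
    (cx,cy),wh,an=cv2.minAreaRect(q[:,:2].astype(np.float32)*1000);(ex,ey),er=cv2.minEnclosingCircle(q[:,:2].astype(np.float32)*1000)
    print(n,len(q),np.round([cx,cy,*wh,an],1),'circ',np.round([ex,ey,er],1),'z',np.median(q[:,2]).round(4))
E
python3 - <<'E'
from pile import *
cv2.imwrite('pics/w1.png',im)
for a,b in((.1,.113),(.088,.1),(.066,.078),(.045,.056)): rect(D&(Z>a)&(Z<b),a)
go(.45,-.19,.115)
E
```

```text
t: 3.35
position: [0.4497, -0.1904, 0.2453]
orientation: [3.084, 0.597, -0.0]
contact_force: [-0.2, 0.0, 0.7]
grip_width: 0.0556
grasp_force: 0.0
0.1 1423 [ 450.2 -189.8   33.4   32.3   27.7] circ [ 450.3 -190.1   17. ] z 0.1061
0.088 1338 [ 448.6 -190.3   36.8   51.2   32.4] circ [ 448.8 -190.3   30.5] z 0.0949
0.066 467 [ 466.9 -177.4   10.6   46.9   31.3] circ [ 463.  -179.8   23.5] z 0.0724
0.045 665 [ 458.7 -183.4   42.    63.6   28.7] circ [ 449.1 -188.7   32. ] z 0.0499
now [ 0.4496 -0.1906  0.2453] yaw 21.9 j [-0.4   0.14  1.92 -0.    1.08  0.79] F [-0.4 -0.  -0.2] w 0.0552 t 3.40
turn [0. 0. 0.] then shift [ 0.02 -0.01  4.34]
```

View pics/w1.png

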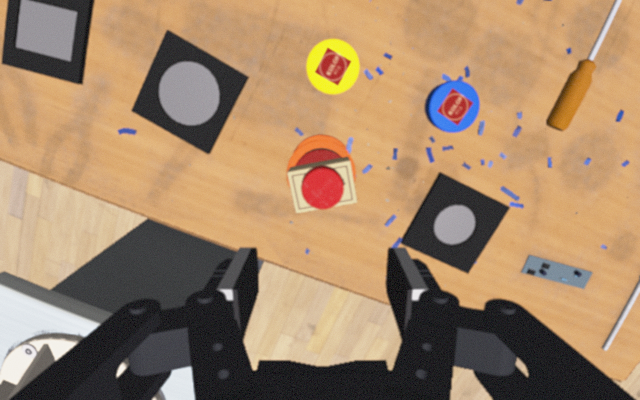

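```bash
python3 -m crank '0.15 0 0 1 0 0 0;0.15 0 0 1 0 0 0;0.15 0 0 1 0 0 0;0.15 0 0 0.6 0 0 0;0.15 0 0 0.4 0 0 0;0.15 0 0 0.3 0 0 0;0.15 0.02 -0.01 0.2 0 0 0;0.15 0 0 0 0 0 0;0.15 0 0 0 0 0 0;-0.2 0 0 0 0 0 0;-0.5 0 0 0 0 0 0;-0.5 0 0 0 0 0 0;-0.5 0 0 0 0 0 0;-0.5 0 0 0 0 0 0;-0.5 0 0 0 0 0 0;-0.5 0 0 0 0 0 0' 25; python3 - <<'E'
from h import *
im,d,c=cam('side');cv2.imwrite('pics/s2.png',cv2.resize(im[180:290,210:350],(700,550),interpolation=cv2.INTER_CUBIC)); print(r.tips_ahead)
go(.442,-.354,.2)
E
```

```text
t: 5.0
position: [0.451, -0.1896, 0.1111]
orientation: [3.083, 0.598, 0.002]
contact_force: [-1.3, -0.1, 6.8]
grip_width: 0.0327
grasp_force: 24.6
0.014
now [ 0.4509 -0.1895  0.1111] yaw 21.9 j [-0.4   0.33  2.03 -0.    0.78  0.79] F [-1.3  0.4  6.4] w 0.0333 t 5.05
turn [ 0.01 -0.01 -0.  ] then shift [-2.32  4.97 -2.96]
```

View pics/s2.png

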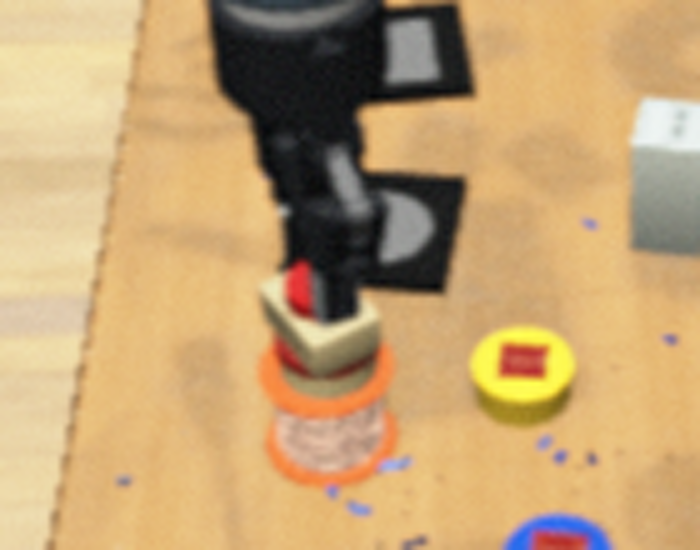

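```bash
python3 -m crank '-0.1 0 0 0 0 0 0;-0.05 0 0 0 0 0 0;-0.05 0 0 -0.16 0 0 0;-0.05 0 0 0 0 0 0;-0.5 0 0 0 0 0 0;-0.5 0 0 0 0 0 0;-0.5 0 0 0 0 0 0;-0.5 0 0 0 0 0 0;-0.5 0 0 0 0 0 0;-0.5 0 0 0 0 0 0' 30; python3 - <<'E'
from h import *
go(.442,-.354,.165)
E
```

```text
t: 6.05
position: [0.4507, -0.1895, 0.1156]
orientation: [3.084, 0.598, 0.001]
contact_force: [-1.2, 1.8, 7.1]
grip_width: 0.032
grasp_force: 29.1
now [ 0.4507 -0.1895  0.1156] yaw 21.9 j [-0.4   0.32  2.03  0.    0.79  0.79] F [-1.2  1.8  7.1] w 0.0320 t 6.05
turn [ 0. -0. -0.] then shift [-2.32  4.98 -1.65]
```

```bash
python3 -m crank '-0.5 0 0 -0.3 0 0 0;-0.5 0 0 -0.7 0 0 0;-0.5 0 0 -0.7 0 0 0;-0.5 -0.31 0.66 0 0 0 0;-0.5 -0.31 0.66 0 0 0 0;-0.5 -0.31 0.66 0 0 0 0;-0.5 -0.31 0.66 0 0 0 0;-0.5 -0.31 0.66 0 0 0 0;-0.5 -0.31 0.66 0 0 0 0;-0.5 -0.31 0.66 0 0 0 0;-0.5 -0.15 0.36 0 0 0 0;-0.5 0 0 0 0 0 0;-0.5 0 0 0 0 0 0' ; python3 - <<'E'
from h import *
im,d,c=cam('wrist');cv2.imwrite('pics/w2.png',im)
P=cloud(d,c);Z=P[...,2];g=im.astype(int)
near=np.hypot(P[...,0]-.442,P[...,1]+.354)<.05
red=(g[...,2]-g[...,1]>80)&near&(Z>.05)
q=P[red];print('cap',len(q),np.median(q,0),cv2.minEnclosingCircle(q[:,:2].astype(np.float32)))
m=near&(Z<.02)&(g.max(-1)>110)&(g.max(-1)-g.min(-1)<45);q=P[m];print(len(q),cv2.minEnclosingCircle(q[:,:2].astype(np.float32)))
go(.442,-.354,.0245)
E
```

```text
t: 7.35
position: [0.4415, -0.3534, 0.166]
orientation: [-3.084, -0.597, 0.0]
contact_force: [-0.1, -0.3, 0.9]
grip_width: 0.0323
grasp_force: 29.8
cap 4260 [ 0.44248435 -0.35241442  0.15637555] ((0.440865695476532, -0.35336121916770935), 0.017515096813440323)
2436 ((0.4417315125465393, -0.35429802536964417), 0.049378275871276855)
now [ 0.4415 -0.353   0.166 ] yaw 21.9 j [-0.68  0.35  1.83  0.    0.96  0.51] F [0.1 0.2 0.3] w 0.0321 t 7.40
turn [-0.01  0.   -0.  ] then shift [0.   0.04 4.72]
```

View pics/w2.png

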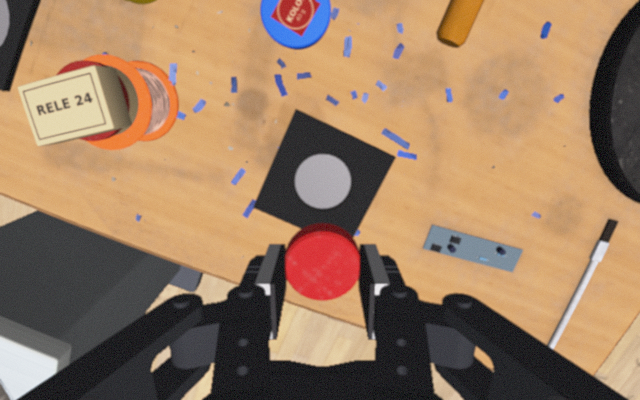

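```bash
python3 -m crank '-0.5 0 0.02 1 0 0 0;-0.5 0 0 1 0 0 0;-0.5 0 0 1 0 0 0;-0.5 0 0 0.8 0 0 0;-0.5 0 0 0.4 0 0 0;-0.5 0 0 0.2 0 0 0;-0.5 0 0 0.13 0 0 0;-0.5 0 0 0.1 0 0 0;-0.5 0 0 0.03 0 0 0;-0.5 0 0 0 0 0 0'
```

```text
t: 8.4
position: [0.4422, -0.3547, 0.0268]
orientation: [3.084, 0.597, 0.001]
contact_force: [-0.3, 0.9, 0.0]
grip_width: 0.0319
grasp_force: 29.8
```

```bash
python3 -m crank '-0.5 0 0 0.04 0 0 0;-0.5 0 0 0 0 0 0;-0.2 0 0 0 0 0 0;-0.1 0 0 0 0 0 0;0 0 0 0 0 0 0;0.1 0 0 0 0 0 0;0.1 0 0 0 0 0 0;0.1 0 0 -0.3 0 0 0;0.1 0 0 -0.9 0 0 0;0.3 0 0 -1 0 0 0;0.3 0 0 -1 0 0 0;0.3 0 0 -1 0 0 0;0.3 0 0 0 0 0 0;0.3 0 0 0 0 0 0'; python3 - <<'E'
from h import *
im,d,c=cam('wrist')
P=cloud(d,c);Z=P[...,2];g=im.astype(int)
q=P[(g[...,2]-g[...,1]>80)&(np.hypot(P[...,0]-.442,P[...,1]+.354)<.05)&(Z>.011)];print('cap',len(q),np.median(q,0),q[:,2].min(),q[:,2].max(),cv2.minEnclosingCircle(q[:,:2].astype(np.float32)))
go(.4485,-.1905,.2,122.5)
E
```

```text
t: 9.8
position: [0.4422, -0.3547, 0.1521]
orientation: [3.083, 0.597, 0.002]
contact_force: [1.1, -0.0, -1.1]
grip_width: 0.0557
grasp_force: 0.0
cap 1389 [ 0.44200321 -0.35389619  0.01537152] 0.011051958894683023 0.01761198765780736 ((0.4412446618080139, -0.35409700870513916), 0.016877107322216034)
now [ 0.4416 -0.3543  0.1511] yaw 21.9 j [-0.68  0.37  1.84 -0.    0.93  0.51] F [-0.1 -0.7 -1.5] w 0.0551 t 9.85
turn [ -0.     0.   -12.57] then shift [ 4.48  3.13 -1.63]
```

```bash
python3 -m crank '0.3 0 0 -0.4 0 0 -0.97;0.3 0 0 -0.4 0 0 -0.97;0.3 0 0 -0.4 0 0 -0.97;0.3 0 0 -0.4 0 0 -0.97;0.3 0 0 0 0 0 -0.97;0.3 0 0 0 0 0 -0.97;0.3 0 0 0 0 0 -0.97;0.3 0 0 0 0 0 -0.97;0.3 0 0 0 0 0 -0.97;0.3 0 0 0 0 0 -0.97;0.3 0 0 0 0 0 -0.97;0.3 0 0 0 0 0 -0.97;0.3 0 0 0 0 0 -0.93;0.3 0.9 0.63 0 0 0 0;0.3 0.9 0.63 0 0 0 0;0.3 0.9 0.63 0 0 0 0;0.3 0.9 0.63 0 0 0 0;0.3 0.88 0.61 0 0 0 0;0.3 0 0 0 0 0 0;0.3 0 0 0 0 0 0'; python3 - <<'E'
from pile import *
for a,b in((.086,.1),(.066,.078),(.045,.056)): rect(D&(Z>a)&(Z<b),a)
go(.4485,-.1905,.2,122.5)
E
```

```text
t: 11.85
position: [0.4485, -0.1901, 0.1982]
orientation: [-1.508, -2.754, 0.001]
contact_force: [0.8, -0.2, -0.7]
grip_width: 0.0554
grasp_force: 0.0
0.086 3847 [ 448.6 -190.6   35.8   52.6   32.7] circ [ 448.8 -190.4   30.9] z 0.095
0.066 488 [ 448.2 -182.3   49.7   41.8   22.2] circ [ 447.8 -185.4   28.1] z 0.0724
0.045 1288 [ 445.1 -184.1   63.9   52.2   38.7] circ [ 448.8 -188.9   32.3] z 0.0499
now [ 0.4487 -0.1908  0.1984] yaw 122.5 j [-0.4   0.2   1.97 -0.    0.98 -0.97] F [0.3 0.4 0.7] w 0.0552 t 11.90
turn [-0.01 -0.01  0.  ] then shift [ 0.01  0.   -0.05]
```

```bash
python3 -m crank '0.25 0 0 1 0 0 0;0.25 0 0 1 0 0 0;0.25 0 0 0.7 0 0 0;0.25 0 0 0.4 0 0 0;0.25 0 0 0.25 0 0 0;0.25 0 0 0.15 0 0 0;0.25 0 0 0 0 0 0;0.05 0 0 0 0 0 0;-0.05 0 0 0 0 0 0;-0.4 0 0 0 0 0 0;-0.4 0 0 0 0 0 0;-0.4 0 0 0 0 0 0;-0.4 0 0 0 0 0 0;-0.4 0 0 0 0 0 0;-0.4 0 0 -0.3 0 0 0;-0.4 0 0 -0.6 0 0 0;-0.4 0 0 -0.9 0 0 0;-0.4 0 0 -0.9 0 0 0;-0.4 0 0 0 0 0 0' 30; python3 - <<'E'
from pile import *
cv2.imwrite('pics/w3.png',im)
for a,b in((.13,.2),(.066,.078),(.045,.056)): rect(D&(Z>a)&(Z<b)&(hsv[...,2]>110),a)
go(.4765,.124,.17,95.5)
E
```

```text
t: 13.8
position: [0.4509, -0.1915, 0.1788]
orientation: [1.508, 2.749, 0.001]
contact_force: [0.9, 0.0, -0.0]
grip_width: 0.0354
grasp_force: 30.1
0.13 9794 [ 450.5 -190.5   62.8   52.1   32.7] circ [ 449.9 -189.7   31.8] z 0.1789
0.066 2264 [ 444.4 -178.5   49.2   26.8   32.6] circ [ 450.  -187.3   24.7] z 0.0726
0.045 1542 [ 442.8 -179.7   63.6   42.5   33.3] circ [ 448.7 -188.6   32.2] z 0.0499
now [ 0.45   -0.1911  0.1771] yaw 122.5 j [-0.4   0.22  1.99 -0.    0.93 -0.97] F [-0.6 -0.1 -0.8] w 0.0349 t 13.85
turn [0.02 0.02 3.37] then shift [10.37  1.89  0.24]
```

View pics/w3.png

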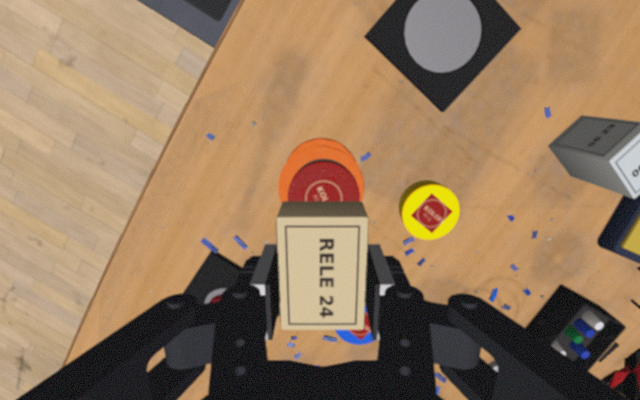

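```bash
python3 -m crank '-0.4 0 0 0 0 0 0.84;-0.4 0 0 0 0 0 0.84;-0.4 0 0 0 0 0 0.84;-0.4 0 0 0 0 0 0.84;-0.4 0.6 0.11 0 0 0 0;-0.4 0.86 0.16 0 0 0 0;-0.4 0.86 0.16 0 0 0 0;-0.4 0.86 0.16 0 0 0 0;-0.4 0.86 0.16 0 0 0 0;-0.4 0.86 0.16 0 0 0 0;-0.4 0.86 0.16 0 0 0 0;-0.4 0.86 0.16 0 0 0 0;-0.4 0.86 0.16 0 0 0 0;-0.4 0.86 0.16 0 0 0 0;-0.4 0.86 0.16 0 0 0 0;-0.4 0.86 0.16 0 0 0 0;-0.4 0.3 0.06 0 0 0 0;-0.4 0 0 0 0 0 0;-0.4 0 0 0 0 0 0'; python3 - <<'E'
from h import *
im,d,c=cam('wrist')
P=cloud(d,c);Z=P[...,2];g=im.astype(int)
near=np.hypot(P[...,0]-.4765,P[...,1]-.124)<.05
q=P[near&(Z>.1725)&(Z<.184)&(g[...,2]-g[...,0]>15)&(g[...,2]>130)];print('carton',len(q),np.median(q,0),cv2.minAreaRect(q[:,:2].astype(np.float32)*1000))
go(.4765,.124,.026,95.5)
E
```

```text
t: 15.75
position: [0.4756, 0.1236, 0.1746]
orientation: [-2.109, -2.328, 0.002]
contact_force: [-0.1, -0.2, -0.2]
grip_width: 0.0353
grasp_force: 30.1
carton 9568 [0.47480046 0.12744335 0.17466192] ((475.3590393066406, 124.7045669555664), (62.661685943603516, 52.368133544921875), 5.87635612487793)
now [0.4757 0.1234 0.1747] yaw 95.6 j [ 0.25  0.23  1.98 -0.    0.93  0.15] F [-0.3  1.  -1. ] w 0.0353 t 15.80
turn [-0.01  0.    0.01] then shift [0.02 0.03 4.96]
```

```bash
python3 -m crank '-0.4 0 0.03 1 0 0 0;-0.4 0 0 1 0 0 0;-0.4 0 0 1 0 0 0;-0.4 0 0 0.9 0 0 0;-0.4 0 0 0.5 0 0 0;-0.4 0 0 0.25 0 0 0;-0.4 0 0 0.15 0 0 0;-0.4 0 0 0.1 0 0 0;-0.4 0 0 0 0 0 0;-0.4 0 0 0 0 0 0'
```

```text
t: 16.8
position: [0.4775, 0.1244, 0.0287]
orientation: [2.11, 2.327, 0.001]
contact_force: [-0.0, 0.6, 0.2]
grip_width: 0.0353
grasp_force: 30.1
```

```bash
python3 -m crank '-0.4 0 0 0.05 0 0 0;-0.4 0 0 0.03 0 0 0;-0.4 0 0 0 0 0 0;-0.1 0 0 0 0 0 0;0 0 0 0 0 0 0;0.1 0 0 0 0 0 0;0.25 0 0 0 0 0 0;0.25 0 0 0 0 0 0;0.25 0 0 -0.3 0 0 0;0.25 0 0 -0.9 0 0 0;0.6 0 0 -1 0 0 0;0.6 0 0 -1 0 0 0;0.6 0 0 -1 0 0 0;0.6 0 0 -1 0 0 0;0.6 0 0 0 0 0 0;0.6 0 0 0 0 0 0'; python3 - <<'E'
from h import *
im,d,c=cam('wrist')
P=cloud(d,c);Z=P[...,2];g=im.astype(int)
near=np.hypot(P[...,0]-.4765,P[...,1]-.124)<.05
q=P[near&(Z>.015)];print('carton',len(q),np.median(q,0),cv2.minAreaRect(q[:,:2].astype(np.float32)*1000))
go(.4475,-.1895,.2,67)
E
```

```text
t: 18.4
position: [0.4773, 0.1244, 0.1826]
orientation: [2.109, 2.327, 0.003]
contact_force: [-0.1, 0.0, -0.3]
grip_width: 0.0681
grasp_force: 0.0
carton 28447 [0.47557197 0.13653965 0.24054601] ((476.35394287109375, 125.40953063964844), (99.9660873413086, 51.957679748535156), 5.569243907928467)
now [0.4767 0.1243 0.1817] yaw 95.6 j [0.25 0.22 1.97 0.   0.94 0.15] F [ 0.4 -0.3 -0.5] w 0.0680 t 18.45
turn [ 0.   -0.    3.58] then shift [-10.01   3.19  -0.61]
```

```bash
python3 -m crank '0.6 0 0 -0.15 0 0 0.9;0.6 0 0 -0.15 0 0 0.9;0.6 0 0 -0.15 0 0 0.9;0.6 0 0 -0.15 0 0 0.88;0.6 -0.6 0.19 0 0 0 0;0.6 -0.86 0.27 0 0 0 0;0.6 -0.86 0.27 0 0 0 0;0.6 -0.86 0.27 0 0 0 0;0.6 -0.86 0.27 0 0 0 0;0.6 -0.86 0.27 0 0 0 0;0.6 -0.86 0.27 0 0 0 0;0.6 -0.86 0.27 0 0 0 0;0.6 -0.86 0.27 0 0 0 0;0.6 -0.86 0.27 0 0 0 0;0.6 -0.86 0.27 0 0 0 0;0.6 -0.8 0.27 0 0 0 0;0.6 0 0 0 0 0 0;0.6 0 0 0 0 0 0'; python3 - <<'E'
from pile import *
for a,b in((.066,.078),(.045,.056)): rect(D&(Z>a)&(Z<b),a)
red=(hsv[...,1]>120)&((H<6)|(H>172));rect(D&(Z>.06)&(Z<.08)&red,'red')
go(.4475,-.1895,.2,67)
im,d,c=cam('top');P=cloud(d,c);Z=P[...,2]
q=P[(np.hypot(P[...,0]-.4765,P[...,1]-.124)<.045)&(Z>.018)];print('carton',len(q),np.percentile(q[:,2],[5,50,95]),cv2.minAreaRect(q[:,:2].astype(np.float32)*1000))
E
```

```text
t: 20.25
position: [0.4461, -0.1887, 0.1985]
orientation: [-2.62, -1.73, 0.002]
contact_force: [0.5, -0.5, 1.0]
grip_width: 0.068
grasp_force: 0.0
0.066 3429 [ 450.7 -188.4   49.8   48.9   67.2] circ [ 450.7 -188.5   25.3] z 0.0727
0.045 1371 [ 449.  -187.2   61.4   64.    83.8] circ [ 448.7 -188.8   32.5] z 0.0499
red 3088 [ 450.7 -188.    48.9   48.8   14.2] circ [ 450.9 -188.1   24.8] z 0.0727
now [ 0.4462 -0.1882  0.1987] yaw 66.9 j [-0.4   0.19  1.97  0.    0.98 -0.  ] F [ 0.1 -1.2  0.8] w 0.0683 t 20.30
turn [-0.02 -0.   -0.01] then shift [-0.02  0.06 -0.04]
carton 288 [0.02329311 0.02661554 0.02928854] ((477.30908203125, 123.76673889160156), (35.6456184387207, 52.476402282714844), 5.410852909088135)
```

```bash
python3 -m crank '0.6 0.06 0.14 1 0 0 0;0.6 0 0 1 0 0 0;0.6 0 0 1 0 0 0;0.6 0 0 0.6 0 0 0;0.6 0 0 0.4 0 0 0;0.6 0 0 0.2 0 0 0;0.6 0 0 0.07 0 0 0;0.6 0 0 0 0 0 0;0.4 0 0 0 0 0 0;0.3 0 0 0 0 0 0;0.25 0 0 0 0 0 0;0 0 0 0 0 0 0;0 0 0 0 0 0 0;0 0 0 0 0 0 0;0 0 0 0 0 0 0' 40; python3 - <<'E'
from h import *
go(.4507,-.1885,.07,67)
im,d,c=cam('side');cv2.imwrite('pics/s3.png',cv2.resize(im[180:290,210:350],(700,550),interpolation=cv2.INTER_CUBIC))
E
```

```text
t: 21.85
position: [0.4518, -0.189, 0.0724]
orientation: [2.62, 1.733, 0.001]
contact_force: [-1.9, 0.0, 9.0]
grip_width: 0.0484
grasp_force: 39.7
now [ 0.4518 -0.189   0.0724] yaw 67.0 j [-0.4   0.39  2.05 -0.    0.69  0.  ] F [-1.9  0.   9. ] w 0.0484 t 21.85
turn [ 0.01  0.   -0.  ] then shift [ 0.   -0.04  0.08]
```

View pics/s3.png

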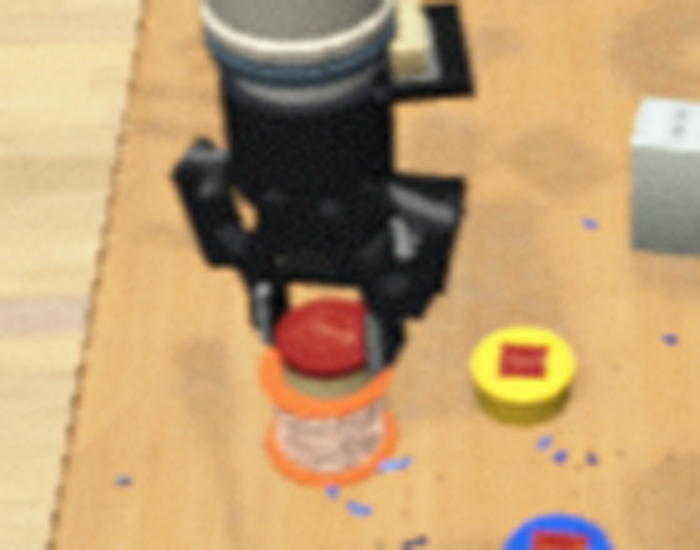

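```bash
python3 -m crank '0 0 0 -0.15 0 0 0;0 0 0 -0.4 0 0 0;0 0 0 -0.7 0 0 0;0 0 0 -0.8 0 0 0;0 0 0 -0.8 0 0 0;0 0 0 0 0 0 0;0 0 0 0 0 0 0'; cat > tc.py <<'E'
from h import *
im,d,c=cam('wrist');P=cloud(d,c);Z=P[...,2];hsv=cv2.cvtColor(im,cv2.COLOR_BGR2HSV);H=hsv[...,0]
p=r.read_state()['position']
m=(np.hypot(P[...,0]-p[0],P[...,1]-p[1])<.045)&(hsv[...,1]>120)&((H<6)|(H>172))&(abs(Z-p[2])<.02)
q=P[m];z0=np.median(q[:,2]);q=q[abs(q[:,2]-z0)<.004];A=np.c_[q[:,:2]-q[:,:2].mean(0),np.ones(len(q))];k=np.linalg.lstsq(A,q[:,2],rcond=None)[0]
print('lid',len(q),'slope',k[:2].round(3),'ztop',k[2].round(4),np.round(np.array(cv2.minEnclosingCircle(q[:,:2].astype(np.float32)*1000)[0]),1))
E
python3 - <<'E'
from tc import *
go(.468,-.037,.16,67)
E
```

```text
t: 22.6
position: [0.4517, -0.1889, 0.1578]
orientation: [2.619, 1.733, 0.001]
contact_force: [-0.9, -0.2, -1.2]
grip_width: 0.0486
grasp_force: 41.4
lid 9685 slope [-0.004 -0.01 ] ztop 0.1579 [ 451.3 -189.2]
now [ 0.4512 -0.1887  0.1569] yaw 67.0 j [-0.4   0.26  2.    0.    0.89  0.  ] F [-0.4 -0.1 -0.9] w 0.0484 t 22.65
turn [-0. -0. -0.] then shift [ 4.87 -1.46 -0.1 ]
```

```bash
python3 -m crank '0 0.4 -0.12 0 0 0 0;0 0.75 -0.22 0 0 0 0;0 0.75 -0.22 0 0 0 0;0 0.75 -0.23 0 0 0 0;0 0.75 -0.23 0 0 0 0;0 0.75 -0.22 0 0 0 0;0 0.5 -0.15 0 0 0 0;0 0.22 -0.07 0 0 0 0;0 0 0 0 0 0 0;0 0 0 1 0 0 0;0 0 0 1 0 0 0;0 0 0 1 0 0 0;0 0 0 0.6 0 0 0;0 0 0 0.3 0 0 0;0 0 0 0.15 0 0 0;0 0 0 0.1 0 0 0;0 0 0 0 0 0 0;0 0 0 0 0 0 0'; python3 - <<'E'
from tc import *
go(.468,-.037,.0275,67)
E
```

```text
t: 24.45
position: [0.4689, -0.0373, 0.0333]
orientation: [2.62, 1.733, 0.002]
contact_force: [0.6, 0.1, -0.4]
grip_width: 0.0489
grasp_force: 41.5
lid 9763 slope [-0.004 -0.008] ztop 0.0333 [468.5 -37.5]
now [ 0.4688 -0.0373  0.0333] yaw 67.0 j [-0.08  0.45  2.11  0.    0.58  0.32] F [ 0.8 -0.4 -0.4] w 0.0487 t 24.50
turn [ 0.01 -0.   -0.  ] then shift [-0.   -0.03  0.19]
```

```bash
python3 -m crank '0 0 0 0.12 0 0 0;0 0 0 0.08 0 0 0;0 0 0 0 0 0 0;0.25 0 0 0 0 0 0;0.35 0 0 0 0 0 0;0.5 0 0 0 0 0 0;0.6 0 0 0 0 0 0;0.6 0 0 -0.3 0 0 0;0.8 0 0 -0.9 0 0 0;1 0 0 -1 0 0 0;1 0 0 -1 0 0 0;1 0 0 -1 0 0 0;1 0 0 -0.8 0 0 0;1 0 0 0 0 0 0;1 0 0 0 0 0 0'; python3 - <<'E'
from h import *
im,d,c=cam('wrist');P=cloud(d,c);Z=P[...,2];hsv=cv2.cvtColor(im,cv2.COLOR_BGR2HSV);H=hsv[...,0]
q=P[(np.hypot(P[...,0]-.468,P[...,1]+.037)<.04)&(hsv[...,1]>120)&((H<6)|(H>172))&(Z>.015)&(Z<.05)]
print('tin',len(q),np.percentile(q[:,2],[5,50,95]).round(4),cv2.minEnclosingCircle(q[:,:2].astype(np.float32)*1000))
go(.4488,-.1887,.17,67)
E
```

```text
t: 26.0
position: [0.4684, -0.0372, 0.1772]
orientation: [2.619, 1.733, 0.002]
contact_force: [-0.1, -1.1, -1.1]
grip_width: 0.0854
grasp_force: 0.0
tin 2647 [0.0253 0.0267 0.0279] ((468.2429504394531, -37.201148986816406), 25.30428695678711)
now [ 0.4679 -0.0372  0.1764] yaw 67.0 j [-0.08  0.2   2.02 -0.    0.92  0.32] F [-0.6  0.6 -0.8] w 0.0855 t 26.05
turn [-0.  0. -0.] then shift [-4.9   1.39  0.21]
```

```bash
python3 -m crank '1 -0.4 0.11 0 0 0 0;1 -0.8 0.23 0 0 0 0;1 -0.8 0.23 0 0 0 0;1 -0.8 0.23 0 0 0 0;1 -0.8 0.23 0 0 0 0;1 -0.8 0.23 0 0 0 0;1 -0.5 0.13 0 0 0 0;1 0 0 0 0 0 0;1 0 0 0 0 0 0'; python3 - <<'E'
from pile import *
rect(D&(Z>.044)&(Z<.056),'reel')
go(.4488,-.1887,.043,67)
E
```

```text
t: 26.95
position: [0.4484, -0.1891, 0.1757]
orientation: [-2.62, -1.731, 0.002]
contact_force: [0.7, -0.8, -0.3]
grip_width: 0.0851
grasp_force: 0.0
reel 5399 [ 448.8 -188.9   64.1   63.8   22.2] circ [ 448.7 -189.2   32.8] z 0.0499
now [ 0.4486 -0.1886  0.1759] yaw 66.9 j [-0.4   0.22  1.99  0.    0.93  0.  ] F [ 0.9  0.6 -0.4] w 0.0854 t 27.00
turn [-0.01 -0.   -0.01] then shift [0.   0.01 4.43]
```

```bash
python3 -m crank '1 0 0.01 1 0 0 0;1 0 0 1 0 0 0;1 0 0 1 0 0 0;1 0 0 0.7 0 0 0;1 0 0 0.4 0 0 0;1 0 0 0.2 0 0 0;1 0 0 0.13 0 0 0;1 0 0 0 0 0 0;0.8 0 0 0 0 0 0;0.7 0 0 0 0 0 0;0.6 0 0 0 0 0 0;0.3 0 0 0 0 0 0;0.3 0 0 0 0 0 0;0.3 0 0 0 0 0 0;0.3 0 0 0 0 0 0' 60; python3 -m crank '0.3 0 0 -0.15 0 0 0;0.3 0 0 -0.4 0 0 0;0.3 0 0 -0.7 0 0 0;0.3 0 0 -0.8 0 0 0;0.3 0 0 -0.8 0 0 0;0.3 0 0 -0.4 0 0 0;0.3 0 0 0 0 0 0;0.3 0 0 0 0 0 0'; cat > rc.py <<'E'
from h import *
im,d,c=cam('wrist');P=cloud(d,c);Z=P[...,2];hsv=cv2.cvtColor(im,cv2.COLOR_BGR2HSV);H=hsv[...,0]
p=r.read_state()['position']
m=(np.hypot(P[...,0]-p[0],P[...,1]-p[1])<.04)&(hsv[...,1]>120)&(H<20)&(abs(Z-p[2])<.02)
q=P[m];z0=np.median(q[:,2]);q=q[abs(q[:,2]-z0)<.006];A=np.c_[q[:,:2]-q[:,:2].mean(0),np.ones(len(q))];k=np.linalg.lstsq(A,q[:,2],rcond=None)[0]
print('reel',len(q),'slope',k[:2].round(3),'ztop',k[2].round(4),np.round(np.array(cv2.minEnclosingCircle(q[:,:2].astype(np.float32)*1000)[0]),1))
E
python3 - <<'E'
from rc import *
cv2.imwrite('pics/w4.png',im)
go(.4772,.248,.16,67)
E
```

```text
t: 28.5
position: [0.4498, -0.1891, 0.0446]
orientation: [2.62, 1.733, 0.001]
contact_force: [-1.8, 0.4, 12.7]
grip_width: 0.062
grasp_force: 62.8
t: 29.3
position: [0.4492, -0.1888, 0.1408]
orientation: [-2.62, -1.733, 0.0]
contact_force: [-0.3, 0.6, -3.8]
grip_width: 0.062
grasp_force: 66.7
reel 18182 slope [0.001 0.001] ztop 0.1459 [ 448.6 -188.5]
now [ 0.4488 -0.1886  0.1404] yaw 67.0 j [-0.4   0.28  2.02 -0.    0.85  0.  ] F [-0.3 -0.7 -4. ] w 0.0620 t 29.35
turn [-0.01  0.   -0.  ] then shift [13.77 -4.81 -0.65]
```

View pics/w4.png

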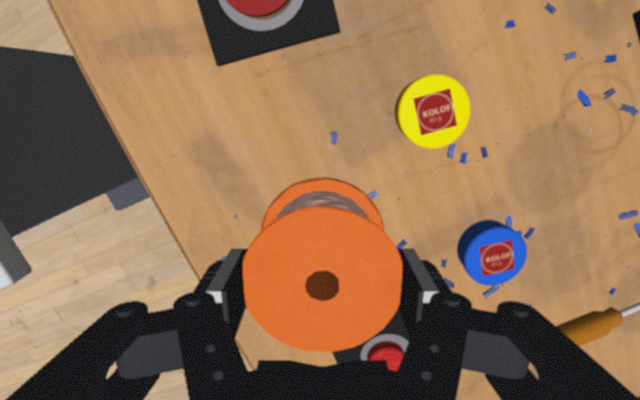

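```bash
python3 -m crank '0.3 0.4 -0.14 0 0 0 0;0.3 0.8 -0.28 0 0 0 0;0.3 0.8 -0.28 0 0 0 0;0.3 0.8 -0.28 0 0 0 0;0.3 0.8 -0.28 0 0 0 0;0.3 0.8 -0.28 0 0 0 0;0.3 0.8 -0.28 0 0 0 0;0.3 0.8 -0.28 0 0 0 0;0.3 0.8 -0.28 0 0 0 0;0.3 0.8 -0.28 0 0 0 0;0.3 0.8 -0.28 0 0 0 0;0.3 0.8 -0.28 0 0 0 0;0.3 0.8 -0.28 0 0 0 0;0.3 0.8 -0.28 0 0 0 0;0.3 0.8 -0.28 0 0 0 0;0.3 0.8 -0.28 0 0 0 0;0.3 0.8 -0.28 0 0 0 0;0.3 0.5 -0.17 0 0 0 0;0.3 0.07 -0.02 0 0 0 0;0.3 0 0 0 0 0 0'; python3 - <<'E'
from rc import *
m=(np.hypot(P[...,0]-.477,P[...,1]-.248)<.075)&(Z<.02)&(hsv[...,2]<90)
q=P[m];print('plate',len(q),cv2.minAreaRect(q[:,:2].astype(np.float32)*1000))
go(.4772,.248,.05,67)
E
```

```text
t: 31.35
position: [0.4776, 0.2477, 0.1405]
orientation: [2.619, 1.735, -0.002]
contact_force: [0.2, -0.7, -4.0]
grip_width: 0.0619
grasp_force: 66.7
reel 18170 slope [-0. -0.] ztop 0.1456 [477.4 247.8]
plate 3457 ((486.0280456542969, 273.72283935546875), (92.78711700439453, 131.49832153320312), 54.55581283569336)
now [0.4776 0.2471 0.1406] yaw 67.0 j [ 0.47  0.35  1.91 -0.    0.88  0.88] F [-0.2 -0.3 -3.4] w 0.0624 t 31.40
turn [-0.01  0.01 -0.  ] then shift [ 0.02 -0.02  3.02]
```

```bash
python3 -m crank '0.3 0.02 0 1 0 0 0;0.3 0 0 0.9 0 0 0;0.3 0 0 0.5 0 0 0;0.3 0 0 0.3 0 0 0;0.3 0 0 0.15 0 0 0;0.3 0 0 0.1 0 0 0;0.3 0 0 0.05 0 0 0;0.3 0 0 0.03 0 0 0;0.3 0 0 0.02 0 0 0;0.3 0 0 0 0 0 0'
```

```text
t: 32.4
position: [0.4787, 0.2484, 0.05]
orientation: [2.62, 1.733, 0.001]
contact_force: [-0.1, 0.2, -3.3]
grip_width: 0.0618
grasp_force: 66.7
```

Bottom about 5 mm; ease down 1 mm, release slowly and withdraw.

```bash
python3 -m crank '0.3 0 0 0.03 0 0 0;0.3 0 0 0 0 0 0;0.55 0 0 0 0 0 0;0.65 0 0 0 0 0 0;0.8 0 0 0 0 0 0;1 0 0 0 0 0 0;1 0 0 0 0 0 0;1 0 0 0 0 0 0;1 0 0 -0.3 0 0 0;1 0 0 -0.8 0 0 0;1 0 0 -1 0 0 0;1 0 0 -1 0 0 0;1 0 0 -1 0 0 0;1 0 0 0 0 0 0;1 0 0 0 0 0 0;1 0 0 0 0 0 0'; python3 - <<'E'
from h import *
im,d,c=cam('wrist');P=cloud(d,c);Z=P[...,2];hsv=cv2.cvtColor(im,cv2.COLOR_BGR2HSV);H=hsv[...,0]
q=P[(np.hypot(P[...,0]-.477,P[...,1]-.248)<.045)&(Z>.04)&(Z<.07)]
print('reel',len(q),np.percentile(q[:,2],[5,50,95]).round(4),cv2.minEnclosingCircle(q[:,:2].astype(np.float32)*1000))
im,d,c=cam('top');cv2.imwrite('pics/t2.png',cv2.resize(im[140:290,160:480],(800,375),interpolation=cv2.INTER_CUBIC));P=cloud(d,c);Z=P[...,2]
for n,x,y,h in(('cap',.442,-.354,.012),('carton',.477,.124,.02),('tin',.468,-.037,.02)):
    q=P[(np.hypot(P[...,0]-x,P[...,1]-y)<.04)&(Z>h)];print(n,len(q),np.median(q,0).round(4))
E
```

```text
t: 34.0
position: [0.4779, 0.2479, 0.1712]
orientation: [-2.62, -1.733, 0.002]
contact_force: [-0.2, -0.8, -0.6]
grip_width: 0.0851
grasp_force: 0.0
reel 5796 [0.0527 0.0539 0.055 ] ((478.1953430175781, 248.09324645996094), 32.45748519897461)
cap 135 [ 0.441  -0.3548  0.0152]
carton 285 [0.4778 0.1235 0.0267]
tin 299 [ 0.4679 -0.0381  0.0273]
```

View pics/t2.png

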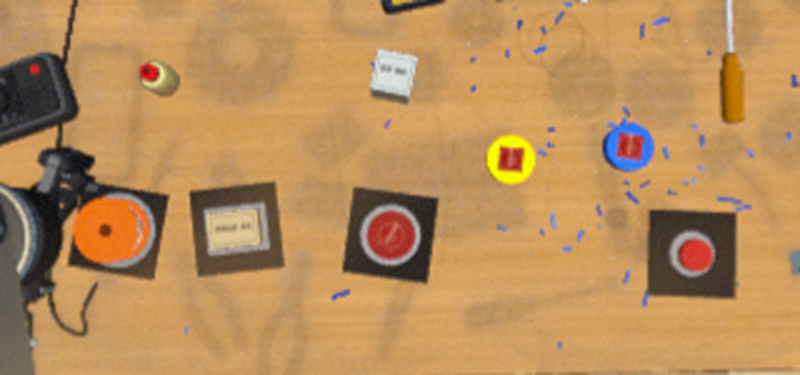

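```bash
python3 -c "
from cell import r
print(r.job_done())"
```

```text
the job is handed in; nothing more can be done
None
```

The cap, card box, tin and reel were each set in their own holder, in that order. The last camera checks showed all four level on the recess floors and centred to within about 2 mm, the bottle and white box unmoved, and the gripper clear. I handed the job in at about 34 s; no verdict came back.

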